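Lock out the console and fit the signal tower's end element

TASK

The signal tower on the measuring console is missing its domed end element. Make the console safe first: turn the rotary isolator on the sloping panel a quarter turn anticlockwise to off (bar level), then swing its steel lockout hasp fully out to the right. Then take the domed end element from the mat, lower its two lugs through the slots in the top of the tower and turn it clockwise a quarter turn to its stop, so that it is fully seated and locked; leave it there, and leave the spare element and the setting ring on the mat as they are.

Things in the scene. Friction and masses are not known exactly. Their poses are not given: they have to be found in the camera images.
- console: Fixed grey-beige console, 260 deep (x), 280 wide (y), 116 high. Origin: centre of its underside; x from its front to its back, y to the left seen from the front; the front looks roughly to the robot's left (+y). The front panel slopes up at 35 degrees from an edge 30 high at x=-125 to the flat top at x=-2; its outward normal is (-sin 35, 0, cos 35)..
- isolator (a joint): Angle of the rotary isolator handle about the panel's normal, rad: 0 = on (bar points up the slope), 1.571 = off (bar level, across the panel); grows anticlockwise seen from the front. Stops at both ends; stays where it is left; takes about 0.2 N m.
- isolator_grip (a point): Point on the handle's turning axis, 40 out from the panel's face. The handle is a black bar 84 long, 16 wide; its outer face is 50 out from the panel, its underside 16; the hub below is 42 in diameter, up to 20 out. Axes turn with the handle: x along the bar, z out of the panel. Bar and hasp stand on a grey plate 110 by 118.
- hasp (a joint): Angle of the lockout hasp about its pivot (axis along the panel's normal), rad: 0 = stowed (arm points up the slope along the plate's right edge), 1.571 = fully out (arm level, pointing right, beyond the plate); grows clockwise seen from the front. Stops at both ends; stays where it is left; takes about 0.08 N m.
- hasp_pivot (a point): Pivot of the hasp, 3.5 out from the panel's face; it lies 40 down the slope and 46 to the right of the isolator's axis. Axes turn with the hasp: x along the arm, y across it (left when stowed), z out of the panel. The hasp is a flat steel arm 86 long, 22 wide, 3.5 to 7.5 out from the panel, with dark padlock holes.
- hasp_tab (a point): Middle of the hasp's upturned tab, 67 along x and 9 along y from the pivot, 17.5 out from the panel. The tab stands along the arm's left edge near its free end: 26 long (x), 4 thick (y), up to 31.5 out from the panel. Same axes as the pivot. It can be pushed on its left face with the fingers, or pinched.
- tower: Signal tower fixed upright on the console's flat top, 80 high: black foot and base, one white element, and an open grey socket 64 in diameter on top. Origin: centre of its foot; z up; x along the line of the socket's two slots (same either way round). A rib (5 proud, 10 wide) outside the socket marks each slot.
- socket (a point): Centre of the rim of the tower's socket, 80 above the tower's origin, same axes. Socket 18 deep, 56 inside, under a lip 7 thick, 1 below the rim, with a round 43 opening, cut by two slots 17 wide at +x and -x. Lugs go down the slots, then turn 90 degrees clockwise seen from above to a stop where they lie along y, under the lip; no turn anticlockwise.
- end_element: Loose domed element upright on the mat (3 thick), 94 high, 0.14 kg. Origin: centre of its underside. Black spigot, dia 40, height 0-17, with lugs along +x and -x (52 over both, 13 wide, 7 high); grey collar, dia 64, height 17-33, a rib 5 proud, 10 wide over each lug; white barrel, dia 56, height 33-75; dome. Same after half a turn. Home: origin 17 below socket, x along the tower's y.
- spare_element: Bystander: spare middle element, loose, upright on the mat; like the end element but with a flat grey top 64 in diameter, 90 high. Origin: centre of its underside.
- setting_ring: Bystander: thick steel setting ring lying on the mat, 72 outside, 40 inside, 28 high. Origin: centre of its underside.

How it is judged:
By the outcome, as a careful person would: the job done as asked, in the order asked, and still so for the second after the job is handed in, with the robot touching nothing.
It also fails if it takes over 72 s, if anything falls off the work surface, if the arm or the gripper's body presses on something with over 40 N, if the wrist force passes 120 N, or if a joint passes its speed limit or range.

ROBOT

A 7-joint arm with a two-finger parallel gripper is mounted at the origin on the work surface. World frame = base frame: x ahead of the robot, y to its left, z up, the work surface at z = 0. Lengths are in m, angles in rad, forces in N, time in s.
With the tool pointing down it reaches from about 0.425 to 0.95 m from the base axis. Payload 4.7 kg.
Tool frame: the origin (TCP) lies on the centre line of the jaws, within the pads' length; the fingertips stand robot.nose_length ahead of it and the grasp point (between the pads) lies 8 mm behind it (robot.nose_length is the distance from the TCP to the fingertips, in m); z points along the fingers, y is the line along which they close (so a half turn about z gives the same grasp; the last joint's range is limited). The gripper opens to 85 mm and grips with 20 to 120 N. Pads are 22 mm wide; open, the fingers measure 114 mm over their backs; the gripper's body (76 mm by 85 mm) begins 54 mm behind the grasp point. The pads swing forward as they close: fully open they stand 13 mm farther back than shut.
Start: joints at [1.119, 0.469, -0.049, 1.532, 0.024, 1.141, -0.082], TCP at [0.277, -0.616, 0.242] pointing down, gripper open.
Joint ranges: [-2.59, 2.59], [-0.33, 1.99], [-1.39, 1.29], [0.1, 2.45], [-1.04, 4.18], [0.21, 1.99], [-2.66, 2.66]. Speed limits (rad/s): [2.57, 2.57, 3.14, 3.14, 3.14, 3.14, 3.14].

INTERFACE

Orientations are given as [roll, pitch, yaw] about the fixed x, y, z axes, in that order (R = Rz(yaw) Ry(pitch) Rx(roll)).
In Python, from plant import robot gives the robot as it stands. Calls block until the motion is done:
- robot.goto(position, orientation): joint-space move of the TCP to a pose.
- robot.move_straight(position, vel=0.15, attitude=None, contact_N=None): straight line of the TCP; attitude=None keeps the orientation; vel is the mean speed in m/s. With contact_N (N) it stops when the force on the tool has changed by that much, and returns True; else False.
- robot.move_joints(angles): joint-space move.
- robot.grip(opening, strength=None): opening from 0.0 (shut) to 1.0 (fully open); strength is the grip in N (None keeps the last); returns when the fingers have stopped.
- robot.sleep(seconds).
- robot.inverse_kinematics(position, orientation): joint angles nearest the present ones, or None.
- robot.sense(): the state.
- robot.grab_frame(name): name is "scene" or "side" or "wrist"; returns a dict with "image" (400x640x3 uint8, red, green, blue), "range_z" (400x640 float32, m along the optical axis (not along the pixel's ray), 0 where there is no reading), "fx", "fy", "cx", "cy" (pixels), "R" (3x3) and "t" (3): a world point X has camera coordinates R X + t. Camera axes: x right, y down, z forward; pixel columns grow to the right and rows downward; lengths in m; the calibration is good to about 2 mm. A picture is of the moment at which its call begins.
A pose or a line that the arm cannot do raises robot.IKError and nothing moves.
- robot.close_job(): hands the job in; it is judged then, once.
The state is a dict: "t": time; "joint_pos": joint angles; "joint_velocities": joint speeds; "effort": joint torques, N m; "tcp_pos": TCP position; "tcp_rot": TCP orientation; "wrist_force": force on the tool from outside, world axes, zero at the start; "torque": the same for the moment, N m; "opening": opening from 0.0 (shut) to 1.0 (fully open); "gripper_force": force on a finger pad.
Only numpy, scipy, OpenCV 4.12 (cv2) and the standard library are available. Lean on these libraries where they do the work, as an engineer would, in place of code of your own. Each camera call takes 0.05 s, during which the arm holds its last target. There are 200 camera calls.

## Working session

There is one attempt and no reset: what is moved stays moved. The work goes in short steps, each a Python script; the robot and the scene stay as the last script left them, time stands still between calls to the robot, and variables do not carry over. Pictures are saved under pics/ and viewed, at most 10 in all, crops included, and the job is handed in when it is done.

```bash
ls; mkdir -p pics
python3 - <<'E'
from plant import robot
import cv2,numpy as np
s=robot.sense(); print(s, robot.nose_length)
ims=[]
for n in ["scene","side","wrist"]:
    f=robot.grab_frame(n); np.savez(f"pics/{n}0.npz",**f)
    print(n,f["fx"],f["cx"],f["cy"],f["R"].round(3).tolist(),f["t"].round(3).tolist())
    cv2.imwrite(f"pics/{n}0.png",f["image"][:,:,::-1])
E
```

```text
pics
plant.py
{'t': 0.0, 'joint_pos': array([ 1.11907306,  0.46949307, -0.04859941,  1.53369606,  0.02410748,
        1.14100313, -0.08233564]), 'joint_velocities': array([-0.00097087, -0.00048308, -0.00128444, -0.00180275, -0.00067129,
       -0.0004761 , -0.0005764 ]), 'effort': array([-4.14159222e-04, -5.10319376e+01, -4.64383245e-02, -2.37714118e+01,
        1.07903671e-02,  7.47236802e-03, -8.05859273e-07]), 'tcp_pos': array([ 0.27675597, -0.61503465,  0.24122571]), 'tcp_rot': array([-3.13958058e+00,  7.89196752e-05,  4.22826486e-01]), 'wrist_force': array([-0.61315229, -0.19700869,  0.11905531]), 'torque': array([-0.00722106, -0.0007279 ,  0.05909259]), 'gripper_force': 0.0, 'opening': 0.9955191602985493} 0.011
scene 464.9010979455301 321.78962241772376 193.32219553533542 [[0.059, 0.998, -0.005], [0.834, -0.052, -0.55], [-0.549, 0.029, -0.835]] [-0.1, -0.346, 1.345]
side 447.15042293628005 320.74004063931915 198.35050487701446 [[-0.82, -0.573, -0.008], [-0.437, 0.634, -0.638], [0.371, -0.519, -0.77]] [0.473, 0.259, 1.082]
wrist 348.88163074490376 320.5638934486796 200.3610446653901 [[0.411, -0.911, -0.002], [-0.869, -0.393, 0.301], [-0.275, -0.122, -0.954]] [-0.675, -0.04, 0.38]
```

View pics/scene0.png

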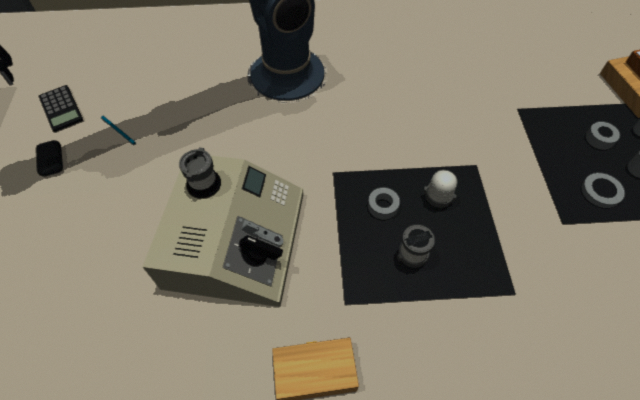

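View pics/side0.png

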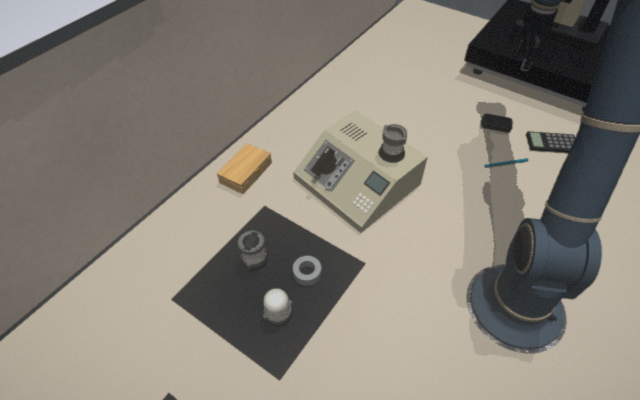

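The scene view shows the console at (225,230) with its tower rim at (197,163) and its isolator at (262,247). The hasp is next to the isolator at (263,232). On the mat are the domed element (443,185), the ring (384,203) and the spare (417,245). The side view agrees: dome (277,300), spare (252,248), ring (307,270), tower rim (394,133).

```bash
cat > h.py <<'E'
import numpy as np, cv2
from scipy.spatial.transform import Rotation as Ro
def ld(n): return dict(np.load(f"pics/{n}.npz"))
def grab(robot,cam,name,show=False):
    f=robot.grab_frame(cam); np.savez(f"pics/{name}.npz",**f); cv2.imwrite(f"pics/{name}.png",f["image"][:,:,::-1]); return f
def ray(f,uv):
    uv=np.atleast_2d(uv).astype(float)
    d=np.c_[(uv[:,0]-f["cx"])/f["fx"],(uv[:,1]-f["cy"])/f["fy"],np.ones(len(uv))]
    return -f["R"].T@f["t"], d@f["R"]
def onplane(f,uv,p,n=(0,0,1)):
    c,d=ray(f,uv); n=np.array(n,float); return c+d*(((np.asarray(p)-c)@n)/(d@n))[:,None]
def cloud(f):
    v,u=np.mgrid[0:400,0:640]; c,d=ray(f,np.c_[u.ravel(),v.ravel()])
    P=c+d*f["range_z"].reshape(-1,1); P[f["range_z"].ravel()<=0]=np.nan; return P.reshape(400,640,3)
def tri(f1,a,f2,b):
    c1,d1=ray(f1,a);c2,d2=ray(f2,b);d1=d1[0];d2=d2[0]
    s=np.linalg.lstsq(np.c_[d1,-d2],c2-c1,rcond=None)[0]
    p,q=c1+s[0]*d1,c2+s[1]*d2; return (p+q)/2,np.linalg.norm(p-q)
def proj(f,P):
    q=np.atleast_2d(P)@f["R"].T+f["t"]; return np.c_[f["fx"]*q[:,0]/q[:,2]+f["cx"],f["fy"]*q[:,1]/q[:,2]+f["cy"]]
def rpy(R): return Ro.from_matrix(R).as_euler("xyz")
E
python3 - <<'E'
from h import *
S=ld("scene0");D=ld("side0");C=cloud(S);E=cloud(D)
for n,p in dict(table=(500,60),mat=(360,270),dome=(443,180),spare=(417,240),ring=(372,203),rim=(205,155),bar=(262,245),ctop=(215,250),pan=(290,210)).items(): print("scene",n,C[p[1],p[0]].round(3))
for n,p in dict(dome=(277,296),rim=(394,128),ctop=(354,131),pan=(350,190)).items(): print("side",n,E[p[1],p[0]].round(3))
# console planes
for nm,P,(u0,u1,v0,v1) in(("scene",C,(155,300,155,300)),("side",E,(290,430,110,230))):
    q=P[v0:v1,u0:u1].reshape(-1,3); q=q[~np.isnan(q[:,0])]
    t=q[abs(q[:,2]-.116)<.004]; print(nm,"top",len(t),np.median(t,0).round(4)); r=cv2.minAreaRect(t[:,:2].astype(np.float32)); print(r)
# normals for the panel
q=C[165:290,240:300].reshape(-1,3);q=q[(q[:,2]>.035)&(q[:,2]<.11)]
from numpy.random import default_rng
g=default_rng(0);best=0
for _ in range(400):
    a=q[g.choice(len(q),3)];n=np.cross(a[1]-a[0],a[2]-a[0]);L=np.linalg.norm(n)
    if L<1e-5: continue
    n/=L*np.sign(n[2]);m=abs((q-a[0])@n)<.002
    if m.sum()>best and .7<n[2]<.9: best=m.sum();M=m
c=q[M].mean(0);n=np.linalg.svd(q[M]-c)[2][2];n*=np.sign(n[2]);print("panel",best,len(q),c,n,np.degrees(np.arctan2(n[1],n[0])))
E
```

```text
scene table [-0.019  0.629  0.   ]
scene mat [0.624 0.146 0.003]
scene dome [0.465 0.339 0.098]
scene spare [0.606 0.258 0.094]
scene ring [0.475 0.188 0.033]
scene rim [ 0.44  -0.16   0.194]
scene bar [ 0.61  -0.052  0.117]
scene ctop [ 0.615 -0.144  0.116]
scene pan [0.485 0.    0.038]
side dome [0.454 0.345 0.096]
side rim [ 0.47  -0.197  0.188]
side ctop [ 0.596 -0.201  0.11 ]
side pan [ 0.503 -0.036  0.062]
scene top 6458 [ 0.5551 -0.1815  0.1156]
((0.5280492305755615, -0.17065206170082092), (0.2878883183002472, 0.21624335646629333), 12.273019790649414)
side top 2441 [ 0.5362 -0.1703  0.1143]
((0.5292050838470459, -0.14138032495975494), (0.22705112397670746, 0.2819439768791199), 78.08563232421875)
panel 2908 5140 [ 0.52416189 -0.05118538  0.06829244] [0.11250779 0.56714857 0.81589491] 78.77964954447178
```

```bash
cat >> h.py <<'E'
# wrist camera in tool frame, from the start pose
def wristcam():
    f=ld("wrist0"); T=Ro.from_euler("xyz",[-3.13958058e+00,7.89196752e-05,4.22826486e-01]).as_matrix(); p=np.array([0.27675597,-0.61503465,0.24122571])
    return T.T@(-f["R"].T@f["t"]-p), f["R"]@T, f   # centre in tool, R tool->cam
def predict(pos,orn,P):
    c,Rc,f=wristcam(); T=Ro.from_euler("xyz",orn).as_matrix(); R=Rc@T.T
    return proj(dict(f,R=R,t=-R@(np.array(pos)+T@c)),P)
E
python3 - <<'E'
from h import *
from plant import robot
c,Rc,f=wristcam(); print(c,Rc.round(3))
I=[.6,-.05,.09];Tw=[.455,-.18,.196];El=[.46,.343,.097];Sp=[.6,.26,.09]
for pos,yaw in [((.5,-.1,.4),y) for y in (-1.57,0,1.57,3.14)]+[((.55,.05,.4),-1.57),((.45,.25,.33),1.57),((.45,.25,.33),0)]:
    o=[np.pi,0,yaw]; q=robot.inverse_kinematics(pos,o)
    print(pos,yaw,predict(pos,o,[I,Tw,El,Sp]).round().tolist(),None if q is None else np.round(q,2))
E
```

```text
[ 0.07641387  0.00055029 -0.13213995] [[ 0.001  1.    -0.   ]
 [-0.954  0.001 -0.301]
 [-0.301  0.001  0.954]]
(0.5, -0.1, 0.4) -1.57 [[244.0, 191.0], [369.0, 86.0], [344.0, 423.0], [257.0, 379.0]] None
(0.5, -0.1, 0.4) 0 [[278.0, 70.0], [398.0, 215.0], [-24.0, 185.0], [17.0, 69.0]] [ 0.45  0.11 -0.37  1.67  0.04  1.37 -1.5 ]
(0.5, -0.1, 0.4) 1.57 [[401.0, 113.0], [277.0, 246.0], [274.0, -350.0], [424.0, -218.0]] [ 0.65  0.13 -0.6   1.66  0.08  1.38  0.04]
(0.5, -0.1, 0.4) 3.14 [[357.0, 226.0], [235.0, 125.0], [683.0, 122.0], [585.0, 226.0]] [ 0.8   0.16 -0.77  1.65  0.11  1.38  1.58]
(0.55, 0.05, 0.4) -1.57 [[278.0, 69.0], [441.0, -114.0], [379.0, 347.0], [285.0, 297.0]] [ 0.77  0.43 -1.31  1.55  0.41  1.48  2.6 ]
(0.45, 0.25, 0.33) 1.57 [[432.0, 385.0], [324.0, 547.0], [330.0, 73.0], [459.0, 155.0]] [ 0.39  0.35 -1.23  1.74  0.35  1.29 -0.92]
(0.45, 0.25, 0.33) 0 [[634.0, 10.0], [864.0, 186.0], [232.0, 156.0], [310.0, 10.0]] [ 0.38  0.34 -1.21  1.74  0.33  1.29 -2.48]
```

Run:
```python
from h import *
from plant import robot
robot.move_joints([.15,.13,0,1.66,0,1.37,.15]); s=robot.sense(); print(s["t"],s["tcp_pos"],s["tcp_rot"])
robot.goto([.53,-.07,.38],[np.pi,0,1.5]); s=robot.sense(); print(s["t"],s["joint_pos"].round(2)); robot.sleep(.2); grab(robot,"wrist","w1")
robot.goto([.53,-.18,.38],[np.pi,0,1.5]); robot.sleep(.2); grab(robot,"wrist","w2")
print(robot.sense()["t"])
```

```text
2.1917 [ 0.50964838 -0.12093142  0.39040871] [-3.12275427e+00 -2.41765772e-03  1.56848612e+00]
2.525 [ 0.08  0.15 -0.04  1.67  0.01  1.33 -0.02]
3.5417
```

```bash
python3 -c "
import cv2,numpy as np
a=cv2.imread('pics/w1.png')[40:400,120:520];b=cv2.imread('pics/w2.png')[40:340,120:520]
cv2.imwrite('pics/w12.png',np.hstack([a[:360],np.vstack([b,np.zeros((60,400,3),np.uint8)])]))"
```

```text
(no output)
```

View pics/w12.png

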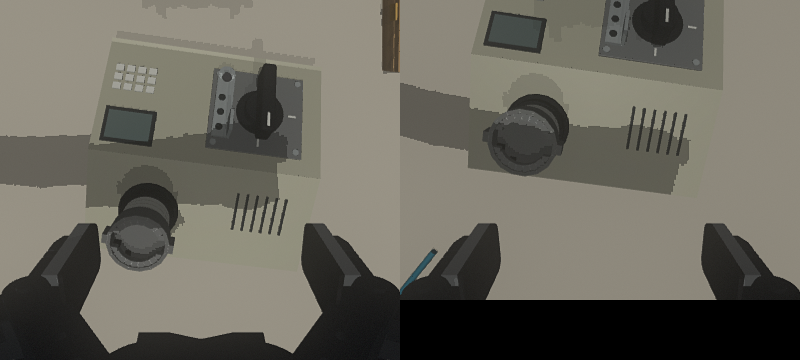

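The left crop (w1) shows the bar upright with its hub at (260,110) and the hasp at (224,100), with its tab on the arm's left edge. The tower socket is at (140,240), with ribs near (108,238) and (172,240). The right crop (w2) shows the socket more face on at (524,142).

Run:
```python
from h import *
from scipy.optimize import least_squares
S=ld("scene0")
for nm in("w1","w2","scene0"):
    f=ld(nm);C=cloud(f);q=C.reshape(-1,3);u=np.tile(np.arange(640),400)
    near=(abs(q[:,0]-.455)<.07)&(abs(q[:,1]+.18)<.07)
    m=near&(q[:,2]>.188)&(q[:,2]<.205); t=q[m]
    print(nm,"rim z",np.percentile(t[:,2],[5,50,95]).round(4),len(t))
    # outer contour of the rim mask cast on z=rim plane
    zr=np.percentile(t[:,2],90) if nm!="scene0" else .196
    M=np.zeros(400*640,np.uint8);M[near&(q[:,2]>.17)&(q[:,2]<.205)]=255
    M=M.reshape(400,640); n,l,st,ce=cv2.connectedComponentsWithStats(M);k=1+st[1:,4].argmax();print(st[k],ce[k])
    t2=t[t[:,2]>zr-.004]
    fit=least_squares(lambda p:np.clip(np.hypot(*(t2[:,:2]-p).T)-.033,0,None)+np.clip(.0215-np.hypot(*(t2[:,:2]-p).T),0,None),t2[:,:2].mean(0));print(" ctr",fit.x.round(4),"median",np.median(t2[:,:2],0).round(4))
    r=np.hypot(*(t[:,:2]-fit.x).T);a=np.degrees(np.arctan2(*(t[:,:2]-fit.x).T[::-1]))%180
    rr=r>.0335; print(" rib ang",np.sort(a[rr].round())[::max(1,rr.sum()//20)])
    # panel
    for sel in [ (abs(q[:,0]-.55)<.12)&(q[:,1]>-.12)&(q[:,1]<.04)&(q[:,2]>.035)&(q[:,2]<.11)]:
        P=q[sel];n0=np.array([.1125,.567,.816]);c=np.array([.5242,-.0512,.0683])
        for tol in(.006,.003,.002):
            k=abs((P-c)@n0)<tol;c=P[k].mean(0);n0=np.linalg.svd(P[k]-c,full_matrices=False)[2][2];n0*=np.sign(n0[2])
        print(" panel",k.sum(),c.round(4),n0.round(4),np.degrees(np.arctan2(n0[1],n0[0])).round(2),np.degrees(np.arccos(n0[2])).round(2))
        h=(q-c)@n0;b=(abs(q[:,0]-.6)<.1)&(abs(q[:,1]+.05)<.1)
        hh=h[b&(h>.03)];print(" h hist",np.histogram(hh,np.arange(.03,.062,.004))[0])
        o=b&(h>.044)&(h<.054);P=q[o];e1=np.cross(n0,[0,0,1]);e1/=np.linalg.norm(e1);e2=np.cross(n0,e1)
        xy=np.c_[(P-c)@e1,(P-c)@e2]
        rc=cv2.minAreaRect(xy.astype(np.float32));print(" bar",rc,"ctr world at 40:",(c+e1*rc[0][0]+e2*rc[0][1]+.04*n0).round(4),e1.round(3),e2.round(3))
        bw=[tuple(x.round(4)) for x in [c+e1*x+e2*y+.05*n0 for x,y in cv2.boxPoints(rc)]];print(bw)
```

```text
w1 rim z [0.1898 0.1957 0.1973] 1881
[ 221  247   74   65 3423] [258.34151329 278.90125621]
 ctr [ 0.4566 -0.1794] median [ 0.4564 -0.1787]
 rib ang [155. 157. 157. 158. 158. 159. 159. 160. 161. 163. 163. 164. 166. 167.
 168. 170. 170. 171. 172. 172. 172. 173. 173. 173.]
 panel 11269 [ 0.5319 -0.0589  0.0728] [0.1074 0.5705 0.8142] 79.34 35.49
 h hist [ 83  66  67 128 832   0   0]
 bar ((0.0735226422548294, -0.00521402433514595), (0.016552165150642395, 0.08368902653455734), 0.2029057741165161) ctr world at 40: [ 0.6077 -0.0538  0.1084] [ 0.983 -0.185  0.   ] [ 0.151  0.8   -0.581]
[(np.float64(0.6068), np.float64(-0.0131), np.float64(0.0923)), (np.float64(0.5945), np.float64(-0.0801), np.float64(0.1408)), (np.float64(0.6107), np.float64(-0.0831), np.float64(0.1408)), (np.float64(0.6231), np.float64(-0.0161), np.float64(0.0922))]
w2 rim z [0.191  0.1958 0.1973] 2176
[ 202  146   82   71 4052] [243.19447187 180.51702863]
 ctr [ 0.4566 -0.1798] median [ 0.4561 -0.1777]
 rib ang [157. 157. 158. 158. 159. 160. 161. 162. 163. 164. 165. 166. 167. 168.
 169. 170. 171. 172. 172. 173. 173.]
 p
[... 752 characters left out ...]
. 159. 160. 160. 160. 160. 161.
 161. 163. 163. 163. 164. 164. 164. 167. 167. 168. 168. 168. 168. 170.
 170. 171. 172. 172. 172. 174.]
 panel 3072 [ 0.5446 -0.0613  0.0727] [0.1099 0.5688 0.8151] 79.06 35.4
 h hist [ 47  45  40  81 220  18   0]
 bar ((0.060741957277059555, -0.00442751869559288), (0.017582176253199577, 0.08304443210363388), 1.3302388191223145) ctr world at 40: [ 0.6079 -0.0536  0.1078] [ 0.982 -0.19   0.   ] [ 0.155  0.8   -0.579]
[(np.float64(0.6058), np.float64(-0.013), np.float64(0.092)), (np.float64(0.5949), np.float64(-0.0798), np.float64(0.1401)), (np.float64(0.6122), np.float64(-0.0828), np.float64(0.1399)), (np.float64(0.6231), np.float64(-0.016), np.float64(0.0918))]
```

```bash
cat >> h.py <<'E'
n=np.array([.1072,.5700,.8146]);n/=np.linalg.norm(n)
L=np.cross(n,[0,0,1]);L/=np.linalg.norm(L)   # left seen from the front
U=np.cross(L,n)*-1; U=U*np.sign(U[2])         # up the slope
A=np.array([.6077,-.0539,.1084])-.04*n        # isolator axis at panel face
def pan(l,u,h): return A+L*l+U*u+n*h
def att(deg):  # tool into panel, jaw line along L turned anticlockwise by deg
    a=np.radians(deg); y=np.cos(a)*L+np.sin(a)*U; z=-n; return rpy(np.c_[np.cross(y,z),y,z])
E
python3 - <<'E'
from h import *
from plant import robot
print(L,U)
for P,d in [((0,0,.15),0),((0,0,.035),0),((0,0,.035),90),((-.037,.027,.022),0),((-.113,-.031,.022),-90)]:
    q=robot.inverse_kinematics(pan(*P),att(d)); print(pan(*P).round(3),d,None if q is None else np.round(q,2))
q=cloud(ld("w1")).reshape(-1,3)-A; h=q@n;l=q@L;u=q@U
for a,b in((.024,.035),(.0055,.011)):
  m=(h>a)&(h<b)&(l<-.028)&(l>-.075)&(abs(u)<.07); 
  print(m.sum(),[np.percentile(v[m],[2,50,98]).round(4) for v in(l,u,h)])
E
```

```text
[ 0.98277054 -0.18482983  0.        ] [-0.15056501 -0.80057889  0.58000312]
[0.619 0.009 0.198] 0 [-0.3   0.56 -0.04  1.63  0.57  1.34 -0.77]
[ 0.607 -0.057  0.104] 0 [-0.26  0.63  0.04  1.76  0.61  1.11 -0.79]
[ 0.607 -0.057  0.104] 90 [-0.38  0.64  0.21  1.77  0.51  1.06 -2.28]
[ 0.565 -0.079  0.109] 0 [-0.24  0.57  0.03  1.87  0.63  1.07 -0.81]
[ 0.499 -0.018  0.076] -90 [-0.21  0.57 -0.18  1.99  0.7   1.08  0.51]
93 [array([-0.0408, -0.0387, -0.0365]), array([0.0131, 0.0268, 0.0389]), array([0.0243, 0.0295, 0.0309])]
900 [array([-0.0577, -0.0477, -0.0361]), array([-0.0554, -0.0118,  0.0364]), array([0.0056, 0.0064, 0.0104])]
```

```bash
sed -i 's/y=np.cos(a)\*L+np.sin(a)\*U/y=np.cos(a)*L-np.sin(a)*U/' h.py
python3 - <<'E'
from h import *
from plant import robot
for P,d in [((0,0,.035),92),((-.113,-.031,.022),-92)]:
    print(np.round(robot.inverse_kinematics(pan(*P),att(d)),2))
def st(m): s=robot.sense(); print(m,round(s["t"],2),"F",s["wrist_force"].round(1),"op",round(s["opening"],3),"gf",round(s["gripper_force"],1),"q7",s["joint_pos"][6].round(2),"ax",((s["tcp_pos"]-A)@np.c_[L,U,n]).round(4))
robot.goto(pan(0,0,.13),att(0)); robot.grip(.47,40); st("pre")
c=robot.move_straight(pan(0,0,.036),vel=.12,contact_N=15); st(f"down {c}")
if not c:
    robot.grip(0,50); st("grip")
    for d in range(10,91,10): robot.goto(pan(0,0,.036),att(d))
    st("90"); robot.goto(pan(0,0,.036),att(93)); st("93")
E
```

```text
[-0.14  0.64 -0.14  1.75  0.7   1.17  0.74]
[-0.38  0.56  0.03  2.    0.61  1.01 -2.58]
pre 5.15 F [ 0.1  0.1 -1.7] op 0.468 gf 0.0 q7 -0.77 ax [1.0e-04 3.0e-04 1.3e-01]
down False 6.08 F [-0.5 -0.3 -0. ] op 0.47 gf 0.0 q7 -0.81 ax [ 0.0005 -0.0004  0.0369]
grip 6.42 F [0.1 3.1 4.6] op 0.177 gf 49.7 q7 -0.81 ax [ 0.0003 -0.0003  0.0371]
90 8.92 F [4.8 4.5 2.9] op 0.178 gf 49.9 q7 0.63 ax [ 0.0015 -0.0017  0.0371]
93 9.17 F [5.3 4.9 2.2] op 0.175 gf 64.0 q7 0.68 ax [ 0.0018 -0.0016  0.0372]
```

```bash
cat >> h.py <<'E'
def bar(f):
    q=cloud(f).reshape(-1,3)-A;h=q@n;l=q@L;u=q@U;m=(h>.045)&(h<.054)&(np.hypot(l,u)<.06)
    return m.sum(),cv2.minAreaRect(np.c_[l,u][m].astype(np.float32))
def hpt(th,x,y,h): 
    c,s=np.cos(th),np.sin(th); return pan(-.046,-.040,h)+x*(U*c-L*s)+y*(L*c+U*s)
E
python3 - <<'E'
from h import *
from plant import robot
def st(m): s=robot.sense(); print(m,round(s["t"],2),"F",s["wrist_force"].round(1),"op",round(s["opening"],3),"gf",round(s["gripper_force"],1),"q7",s["joint_pos"][6].round(2),"ax",((s["tcp_pos"]-A)@np.c_[L,U,n]).round(4))
robot.grip(.47,40); robot.move_straight(pan(0,0,.16),vel=.2); 
robot.goto(hpt(0,.070,.008,.16),att(180)); robot.grip(.25,30); robot.sleep(.1); st("look")
f=grab(robot,"wrist","w3"); print(bar(f)); print(bar(grab(robot,"scene","s3")))
for t in (90,): print(robot.inverse_kinematics(hpt(np.radians(t),.07,.008,.024),att(180-t)))
E
```

```text
look 12.02 F [-0.3  0.3  0.1] op 0.251 gf 0.0 q7 2.19 ax [-0.038   0.0299  0.1601]
(np.int64(2073), ((0.00031299889087677, -0.0005401959642767906), (0.08358287811279297, 0.016198454424738884), 1.0650615692138672))
(np.int64(270), ((0.0011236444115638733, -0.0009888950735330582), (0.08281223475933075, 0.016512248665094376), 1.0032402276992798))
[-0.09069837  0.58488681 -0.34648351  1.99006907  0.76750669  1.14618649
  0.44004407]
```

View pics/w3.png

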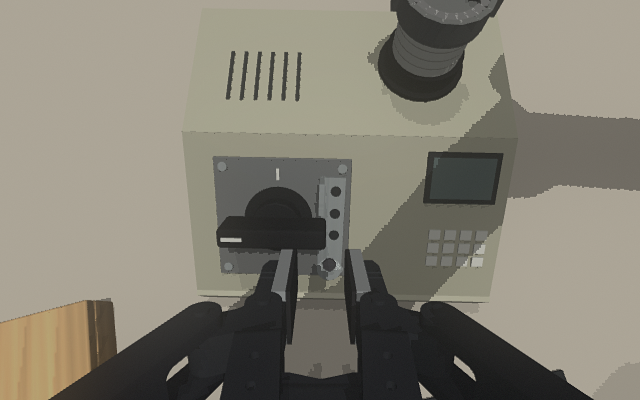

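The bar now lies level at (272,233), about 1° from level by depth. The fingers are above the hasp's tab at (325,240). I'll pinch the tab and swing the hasp.

Run:
```python
from h import *
from plant import robot
def st(m): s=robot.sense(); print(m,round(s["t"],2),"F",s["wrist_force"].round(1),"op",round(s["opening"],3),"gf",round(s["gripper_force"],1),"q7",s["joint_pos"][6].round(2),"ax",((s["tcp_pos"]-A)@np.c_[L,U,n]).round(4))
c=robot.move_straight(hpt(0,.070,.008,.024),vel=.12,contact_N=12); st(f"down {c}")
if not c:
    robot.grip(0,30); st("grip")
    for d in range(10,91,10):
        robot.goto(hpt(np.radians(d),.070,.008,.024),att(180-d))
    st("90"); robot.goto(hpt(np.radians(93),.070,.008,.024),att(87)); st("93")
    robot.grip(.25,30); robot.move_straight(hpt(np.radians(93),.07,.008,.14),vel=.2); st("up")
    f=grab(robot,"wrist","w4"); print(bar(f))
    q=cloud(f).reshape(-1,3)-A;h=q@n;l=q@L;u=q@U;m=(h>.0055)&(h<.034)&(l<-.06)&(l>-.17)&(abs(u+.04)<.04)
    print(m.sum(),cv2.minAreaRect(np.c_[l,u][m].astype(np.float32)))
    m&=h>.024;print(m.sum(),cv2.minAreaRect(np.c_[l,u][m].astype(np.float32)))
```

```text
down False 13.4 F [-0.   0.2  0. ] op 0.252 gf 0.0 q7 2.11 ax [-0.0376  0.0296  0.025 ]
grip 13.69 F [2.2 1.3 1. ] op 0.037 gf 31.5 q7 2.11 ax [-0.0375  0.0297  0.0249]
90 16.38 F [-5.7  8.6 14.3] op 0.038 gf 32.4 q7 0.44 ax [-0.1173 -0.0336  0.026 ]
93 16.62 F [-6.8  7.5 18.5] op 0.04 gf 34.7 q7 0.39 ax [-0.1175 -0.0353  0.0259]
up 17.68 F [ 0.4 -0.5 -0.7] op 0.25 gf 0.0 q7 0.46 ax [-0.1168 -0.0351  0.1387]
(np.int64(407), ((-0.003110719844698906, -0.004829070530831814), (0.04653941094875336, 0.010195068083703518), 3.5986135005950928))
2068 ((-0.09292733669281006, -0.042607903480529785), (0.06601262092590332, 0.021955765783786774), 1.5733015537261963)
210 ((-0.11238979548215866, -0.03416941314935684), (0.026512082666158676, 0.004022758919745684), 1.0179228782653809)
```

View pics/w4.png

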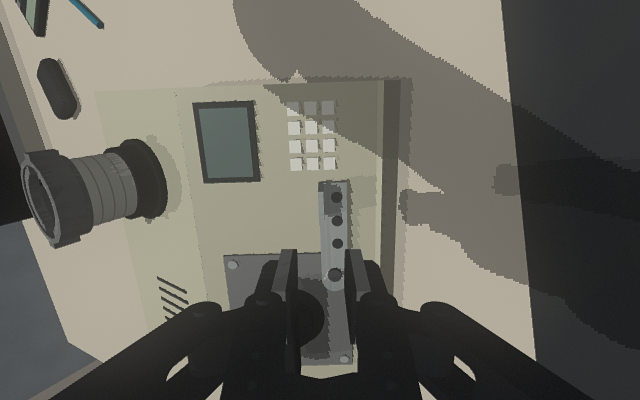

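Isolator level, and the hasp arm lies level out to the right at (335,230). Its measured 1° offset matches the bar's, so both appear to be at their stops. Next is the end element.

```bash
cat >> h.py <<'E'
def elem(f,c0,zb,r=.06):
    """rib collar: direction and centre of round element standing on height zb, near c0"""
    q=cloud(f).reshape(-1,3); d=np.hypot(*(q[:,:2]-c0).T)<r
    t=q[d&(q[:,2]>zb+.036)&(q[:,2]<zb+.10)]; top=q[d][:,2]
    from scipy.optimize import least_squares
    b=t[(t[:,2]<zb+.073)]; x=least_squares(lambda p:np.hypot(*(b[:,:2]-p).T)-.028,c0,loss="soft_l1",f_scale=.001).x
    k=q[d&(q[:,2]>zb+.014)&(q[:,2]<zb+.0345)]-np.r_[x,0]; rr=np.hypot(k[:,0],k[:,1]); m=(rr>.0335)&(rr<.039); a=np.arctan2(k[m,1],k[m,0])
    return x,np.nanpercentile(top,99.5),len(b),np.degrees(np.angle(np.exp(2j*a).mean())/2),abs(np.exp(2j*a).mean()),m.sum(),np.percentile(k[:,2],[50,95]),np.round(np.degrees(a[::max(1,len(a)//16)]))
E
python3 - <<'E'
from h import *
from plant import robot
robot.move_joints([-.35,.4,0,1.6,0,1.15,-.6]); s=robot.sense(); print(s["t"],s["tcp_pos"],s["tcp_rot"])
robot.goto([.46,.37,.30],[np.pi,0,1.57]); robot.sleep(.15); f=grab(robot,"wrist","e1"); print(*elem(f,np.array([.462,.343]),.003),sep="\n")
robot.goto([.46,.45,.30],[np.pi,0,1.57]); robot.sleep(.15); f=grab(robot,"wrist","e2"); print(*elem(f,np.array([.462,.343]),.003),sep="\n")
print(robot.sense()["t"],robot.sense()["joint_pos"])
print(*elem(ld("scene0"),np.array([.462,.343]),.003),sep="\n")
a,b=cv2.imread("pics/e1.png")[100:400,120:520],cv2.imread("pics/e2.png")[100:400,120:520];cv2.imwrite("pics/e12.png",np.hstack([a,b]))
E
```

```text
18.7167 [0.61243406 0.17844426 0.25721052] [-3.13167747  0.00731294  1.3220202 ]
[0.45636117 0.3458863 ]
0.3756641402983424
270
67.69540416149107
0.9832840659468629
47
[0.03607905 0.03724626]
[75. 75. 72. 75. 72. 68. 64. 73. 70. 66. 62. 76. 73. 69. 66. 63. 72. 67.
 64. 60. 63. 59. 62. 59.]
[0.45645201 0.345849  ]
0.0979421661939239
530
68.0953662351812
0.9830450502783895
58
[0.0356341  0.03721285]
[75. 76. 70. 76. 71. 61. 75. 68. 62. 75. 69. 62. 74. 67. 60. 71. 64. 67.
 62. 60.]
20.5083 [-0.72793282  0.38105614 -0.15129611  1.53540416  0.06044785  1.22993982
 -0.89214216]
[0.45568766 0.34661925]
0.09850589578928903
242
69.95619684282399
0.5860604541835535
32
[0.03244658 0.03713626]
[-116. -112. -105. -106. -103. -106. -105.   66.   64.   58.   62.   59.
   58.  -36.  -31.  -25.]
```

View pics/e12.png

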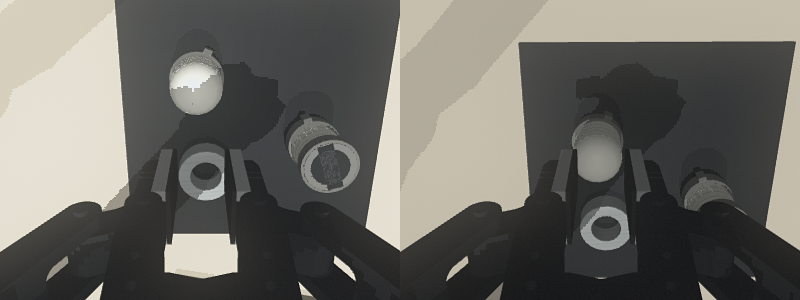

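The left crop shows the white dome at (196,85) with its rib at (210,52), clear of the ring (203,175) and the spare (330,165). The right crop shows the same from further out. I'll grasp the element and carry it to above the tower.

```bash
cat >> h.py <<'E'
EC=np.array([.4564,.3459]);TH=67.8
def down(psi): return [np.pi,0,np.radians(psi)]
def st(robot,m): s=robot.sense(); print(m,round(s["t"],2),"F",s["wrist_force"].round(1),"T",s["torque"].round(2),"op",round(s["opening"],3),"gf",round(s["gripper_force"],1),"q7",s["joint_pos"][6].round(2),"tcp",s["tcp_pos"].round(4),s["tcp_rot"].round(4)); return s
E
python3 - <<'E'
from h import *
from plant import robot
o=down(TH+129)
robot.goto([*EC,.20],o); robot.grip(1.0,60); st(robot,"above")
c=robot.move_straight([*EC,.051],vel=.12,contact_N=10); s=st(robot,f"down {c}")
if not c:
    robot.grip(0,60); st(robot,"grip")
    robot.move_straight([*EC,.32],vel=.25); st(robot,"lift")
    robot.goto([.4568,-.1795,.32],down(-15+129)); robot.sleep(.3); s=st(robot,"tower")
    f=grab(robot,"wrist","g1"); g=grab(robot,"side","g1s"); k=grab(robot,"scene","g1c")
    b=s["tcp_pos"][2]-.048
    for x in(f,g,k):
        try: print(*elem(x,s["tcp_pos"][:2],b),sep=" | ")
        except Exception as e: print(e)
    im=[cv2.imread("pics/g1s.png")[40:240,280:480],cv2.imread("pics/g1c.png")[60:260,90:290]]
    cv2.imwrite("pics/g1m.png",np.hstack([cv2.resize(i,(400,400)) for i in im]))
E
```

```text
above 22.77 F [0.5 0.9 0.3] T [ 0.05  0.01 -0.02] op 1.005 gf 0.0 q7 0.95 tcp [0.4564 0.3459 0.2   ] [ 3.1416  0.     -2.8484]
down False 24.16 F [-0.2  0.7 -0.4] T [0.   0.   0.02] op 1.003 gf 0.0 q7 0.84 tcp [0.4569 0.3463 0.0518] [ 3.1410e+00  1.5000e-03 -2.8484e+00]
grip 24.55 F [-0.6 -0.5  5.6] T [-0.07  0.04  0.04] op 0.643 gf 63.1 q7 0.84 tcp [0.4569 0.3464 0.0518] [ 3.1411e+00  1.5000e-03 -2.8483e+00]
lift 25.77 F [ 1.   0.2 -2.1] T [ 0.   -0.01 -0.03] op 0.641 gf 63.3 q7 1.01 tcp [0.4558 0.3452 0.3182] [-3.1404e+00 -3.1000e-03 -2.8483e+00]
tower 27.98 F [ 0.5  0.4 -0.7] T [-0.08  0.03 -0.06] op 0.641 gf 63.3 q7 0.7 tcp [ 0.457 -0.179  0.32 ] [-3.1416e+00 -1.0000e-04  1.9907e+00]
[ 0.45697975 -0.17971549] | 0.39593929775922315 | 6420 | -17.658616512913305 | 0.9819236066124163 | 308 | [0.30418396 0.30557951] | [157. 157. 157. 160. 157. 157. 156. 162. 158. 170. 163. 172. 165. 168.
 170. 172. 171.]
[ 0.45881696 -0.17786079] | 0.5691614299210006 | 392 | -34.102963328934656 | 0.6163552743906423 | 39 | [0.29938568 0.30510876] | [167.  85. 155. 163. 158. 170. 100. 164.  88. 105. 113. 157. 160. 138.
 160. 171. 135. 158. 123. 131.]
[ 0.45843367 -0.17866062] | 0.576648778548346 | 394 | -16.729540839236297 | 0.9819914688355402 | 39 | [0.30115493 0.30552851] | [-28. -19. -13. -21. -12.  -9. -21. -14.  -9. -23. -14. -24. -16. -11.
 -23. -15.  -8. -23. -16. -12.]
```

View pics/g1m.png

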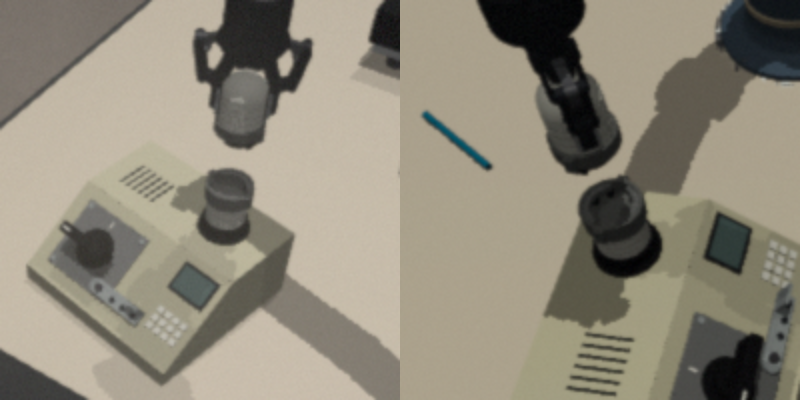

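The gripper holds the element upright, centred above the socket with its ribs in line with the slots. I'll lower it slowly, watching for contact.

Run:
```python
from h import *
from plant import robot
o=down(-15+129); x,y=.4567,-.1796
robot.move_straight([x,y,.252],vel=.1); robot.sleep(.2); s=st(robot,"near")
c=robot.move_straight([x,y,.2265],vel=.02,contact_N=8); robot.sleep(.2); st(robot,f"down {c}")
```

```text
near 29.16 F [ 0.9  0.7 -1.4] T [-0.01 -0.    0.05] op 0.644 gf 63.3 q7 0.7 tcp [ 0.4571 -0.1797  0.2527] [3.1405e+00 9.0000e-04 1.9897e+00]
down True 30.5 F [0.2 0.1 5.3] T [-0.07  0.1   0.01] op 0.649 gf 63.9 q7 0.7 tcp [ 0.4566 -0.1795  0.2278] [-3.1409e+00 -4.0000e-04  1.9898e+00]
```

It went in to seated height (TCP 0.2278 against an expected 0.2275). Now the clockwise turn.

Run:
```python
from h import *
from plant import robot
x,y=.4566,-.1795
for d in list(range(10,91,10))+[93]:
    robot.goto([x,y,.2277],down(114-d))
    if d%30==0 or d>90: s=st(robot,d)
robot.sleep(.2); f=grab(robot,"wrist","t1"); print(*elem(f,s["tcp_pos"][:2],.179),sep=" | ")
f=grab(robot,"scene","t1s"); print(*elem(f,s["tcp_pos"][:2],.179),sep=" | ")
```

```text
30 31.35 F [ 0.5 -1.2  3. ] T [-0.17  0.18  0.  ] op 0.645 gf 63.5 q7 0.19 tcp [ 0.4567 -0.1795  0.2278] [3.1415e+00 1.0000e-04 1.4722e+00]
60 32.2 F [-0.  -0.8  5.2] T [0.   0.24 0.01] op 0.639 gf 63.7 q7 -0.32 tcp [ 0.4567 -0.1793  0.2278] [ 3.1415e+00 -2.0000e-04  9.4910e-01]
90 33.05 F [-0.2 -0.9  4.5] T [ 0.03  0.22 -0.05] op 0.64 gf 63.8 q7 -0.83 tcp [ 0.4568 -0.1793  0.2278] [-3.1415e+00 -4.0000e-04  4.2370e-01]
93 33.3 F [-0.5 -1.5  5. ] T [0.01 0.25 0.57] op 0.639 gf 63.8 q7 -0.88 tcp [ 0.4567 -0.1793  0.2278] [3.1411e+00 4.0000e-04 3.7440e-01]
[ 0.45647139 -0.18005078] | 0.3038170302729721 | 6260 | 62.034538998682784 | 0.27569732168982364 | 475 | [0.21172334 0.21318274] | [ -6. -12.  -7. -10. -14. -18. -20. -23.  64.  72.  67.  67.  67.  77.
  72.  76.  78.]
[ 0.45627912 -0.17972918] | 0.5634024836943012 | 502 | 60.621866808346105 | 0.4052291144527097 | 50 | [0.20648272 0.21292949] | [ 77.  74.  68.  78.  70.  63.  72.  66.  62.  69.  67.  56. -19.  19.
 -17.  -6. -12.]
```

Run:
```python
from h import *
from plant import robot
x,y=.4566,-.1795
robot.goto([x,y,.2277],down(114-96)); st(robot,96)
robot.goto([x,y,.2277],down(114-93)); st(robot,"back")
robot.grip(1.0); robot.sleep(.1); st(robot,"open")
robot.move_straight([x,y,.34],vel=.2); robot.goto([.45,-.10,.38],down(90)); robot.sleep(.2); s=st(robot,"up")
for cam,nm in(("wrist","v1"),("scene","v1c"),("side","v1s")):
    f=grab(robot,cam,nm); print(*elem(f,np.array([x,y]),.179),sep=" | "); print(bar(f))
im=[cv2.imread("pics/v1.png")[20:400,130:510],cv2.imread("pics/v1c.png")[130:320,130:320]]
cv2.imwrite("pics/v1m.png",np.hstack([cv2.resize(i,(400,400)) for i in im]))
```

```text
96 33.85 F [ 1.8 -1.2  2.4] T [-0.11 -0.51  1.31] op 0.64 gf 64.0 q7 -0.93 tcp [ 0.4575 -0.1792  0.2278] [ 3.1401e+00 -1.2000e-03  3.2190e-01]
back 34.1 F [2.9 0.3 2.5] T [ 0.14 -0.7   0.12] op 0.643 gf 64.1 q7 -0.88 tcp [ 0.4572 -0.1793  0.2277] [-3.1415e+00 -1.8000e-03  3.6540e-01]
open 34.62 F [-0.3 -0.7  0.6] T [-0.01  0.03  0.  ] op 1.0 gf 0.0 q7 -0.88 tcp [ 0.4563 -0.1795  0.2275] [-3.1412e+00  5.0000e-04  3.6630e-01]
up 36.49 F [-0.9 -0.5 -0.4] T [0.02 0.02 0.05] op 0.998 gf 0.0 q7 0.13 tcp [ 0.4499 -0.1004  0.3796] [-3.1408 -0.      1.5695]
[ 0.4563839  -0.18042046] | 0.2738503470141024 | 1026 | 72.20535795740746 | 0.2713467193073933 | 176 | [0.21068411 0.21314726] | [ 81.  82.  82.  82.  82.  82.  66.  82.  66.  67.  66. 158. 164. 170.
  -6. -11.]
(np.int64(919), ((-0.0003232136368751526, -2.8420239686965942e-05), (0.08374394476413727, 0.017138101160526276), 0.856212317943573))
[ 0.45601122 -0.1799301 ] | 0.5598772232155023 | 371 | 58.490489535807804 | 0.390373942053432 | 67 | [0.20651285 0.21289098] | [ -99. -100.   76.   72.   71.   67.   67.   59.   74.   64.   18.   46.
  -20.   -4.   17.  -12.  -10.]
(np.int64(276), ((0.00038228556513786316, -0.0008986135944724083), (0.08372099697589874, 0.016610387712717056), 0.5019524097442627))
[ 0.45839581 -0.17817173] | 0.2715251465095451 | 246 | -84.29020961990325 | 0.4805763833132593 | 45 | [0.20674663 0.21182569] | [ 65.  66.  76.  65.  78.  84.  73.  82. 154.  75. 104. 117. 130.  69.
  80. 109. 157.  98. 141. 170. 156. 129. 158.]
(np.int64(131), ((0.0005866065621376038, -0.004448117688298225), (0.08196618407964706, 0.015628542751073837), 0.9577125906944275))
```

View pics/v1m.png

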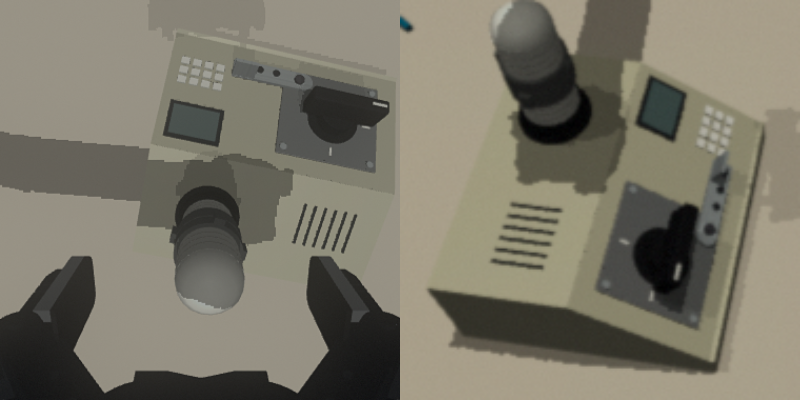

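The left crop shows the element upright on the tower, with its top at 0.273 m and its collar on the rim. Its rib is at about 74–75°, a quarter turn from the slots. The isolator is level and the hasp is out to the right in both views, so I'm handing it in.

```bash
python3 -c "
from plant import robot
print(robot.close_job())"
```

```text
the job is handed in; nothing more can be done
None
```

I handed the job in at about 37 s: the isolator is off, the hasp is fully out, and the domed element is seated and turned clockwise to its stop. The spare and the ring were not touched.

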